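Shut the measuring chamber and hold its sprung shutter half open

TASK

The sample is in the small measuring chamber: push the chamber's door shut until it seats on its catch and stays shut by itself. Then, and not before, slide the spring-loaded shutter on top of the chamber to half of its travel (the bold middle mark), without letting it run fully open, and keep holding it there: the program finishes while the gripper still holds the shutter at half travel against its spring. Do not shift or upset the beaker, the jar, the cup and the spare sample cell that stand round the chamber.

Things in the scene. Friction and masses are not known exactly. Their poses are not given: they have to be found in the camera images.
- chamber: White box-shaped measuring chamber, 140 (x, depth) x 200 (y, width) x 120 mm (z), fixed to the worktop; its origin is the centre of its underside, x points to its back, y to its left seen from the front, z up. The front (-x) is open and has the door; the top carries the shutter between two guide rails 9 mm high that run along y, their inner faces at x = -33 and +33 mm. A sample cell stands inside.
- door (a joint): Opening angle of the grey door in rad: 0 = shut and seated; it starts somewhere between 0.5 and 0.85. The hinge is upright at the chamber's left front edge; the free right edge swings out towards the robot. The hinge turns easily and the door stays where it is left. In the last 0.07 rad a sprung roller catch resists (about 4 N at point door_face), and from about 0.025 rad on it pulls the door home and keeps it at 0.
- door_hinge (a point): Point on the door's hinge line (chamber frame x -70, y +96, z 62 mm); this frame turns with the door. In it the door's panel reaches from y = +2 to -188 mm (a thin finger lip goes on to -197 mm), x = -15 (outer face) to -1 mm and z = -52 to +52 mm.
- door_face (a point): Point on the door's outer flat face, 120 mm from the hinge line, 20 mm right of the panel's middle, 98 mm above the worktop (16 mm below the door's top edge): a good place to push. This frame turns with the door, its x points through the door towards the chamber (the push direction), z up.
- shutter (a joint): Travel of the shutter in m: 0 = closed (where its spring keeps it), 0.060 = fully open, 0.030 = half. It slides to the chamber's right (chamber -y). Closing spring force about 3.6 N at 0, 7.2 N at half, 10.8 N fully open; let go, it snaps shut.
- shutter_tab (a point): A point in the black upright tab of the shutter: tab 28 mm wide (chamber x), 10 mm thick (chamber y, the sliding direction), rising 35 mm over the flat shutter plate; this point lies on its centre plane, 14 mm below its top and 146 mm above the worktop. The plate's upper face is 125 mm above the worktop. With the shutter closed the tab stands at chamber x 0, y +10 mm.
- half_mark (a point): Bold middle line of the scale on the chamber's top beside the front guide rail (chamber x -52, y -20 mm): the tab's centre plane is level with it in y at half travel. Thin long lines mark closed (y +10) and fully open (y -50).
- beaker: Empty glass beaker, 72 mm wide, 100 mm high, loose on the worktop; origin at the centre of its underside. To be left alone.
- jar: White jar with ribbed screw lid, 62 mm wide, 90 mm high, loose; origin at the centre of its underside. To be left alone.
- cup: Grey open cup, 67 mm wide, 48 mm high, loose; origin at the centre of its underside. To be left alone.
- spare_cell: Small round white sample cell with a dark ring, 46 mm wide, 45 mm high, loose; origin at the centre of its underside. To be left alone.

How it is judged:
By the outcome, as a careful person would: the job done as asked, in the order asked, and still so for the second after the job is handed in, while the arm keeps its last pose, push and grip.
It also fails if it takes over 43 s, if anything falls off the work surface, if the arm or the gripper's body presses on something with over 40 N, if the wrist force passes 120 N, or if a joint passes its speed limit or range.

ROBOT

A 6-joint arm with a two-finger parallel gripper is mounted at the origin on a cart in front of the work surface, level with it; the furniture and walls round the work are solid. World frame = base frame: x ahead of the robot, y to its left, z up, the work surface at z = 0. Lengths are in mm, angles in rad, forces in N, time in s.
With the tool pointing down it reaches from about 275 to 875 mm from the base axis. Payload 12.5 kg.
Tool frame: the origin (TCP) lies midway between the tips of the shut fingers; the grasp point (between the pads) lies behind it (bot.grip_depth is the z of the grasp point in the tool frame, in mm); z points along the fingers, y is the direction in which the jaws open and shut (so a half turn about z gives the same grasp; the last joint's range is limited). The gripper opens to 85 mm and grips with 20 to 120 N. Pads are 22 mm wide; open, the fingers measure 114 mm over their backs; the gripper's body (76 mm by 85 mm) begins 54 mm behind the grasp point. The pads swing forward as they close: fully open they stand 13 mm farther back than shut.
Start: joints at [-1.394, 0.351, 1.652, -0, 1.139, -0.085], TCP at [142.371, -531.239, 231.29] pointing down, gripper open.
Joint ranges: [-2.75, 2.75], [-0.79, 2.1], [0.01, 2.65], [-1.57, 4.71], [0.07, 3.14], [-2.87, 2.87]. Speed limits (rad/s): [2.22, 2.22, 2.79, 3.14, 3.14, 3.14].

INTERFACE

Orientations are given as [roll, pitch, yaw] about the fixed x, y, z axes, in that order (R = Rz(yaw) Ry(pitch) Rx(roll)).
In Python, from plant import bot, vision, ticket gives the robot as it stands.
- The arm moves only by the shell command python3 -m jog 'ROWS' [FORCE]. ROWS is text: rows parted by semicolons, each of 7 numbers parted by spaces: the gripper's target within -1 to 1 (fully open at 1, half-way at 0, shut at -1), then the shift along the world's x, y, z each as a share of 300 mm, from -1 to 1, then the turn, a rotation vector about the world's x, y, z each as a share of pi/2 rad, from -1 to 1. A call has 1 to 12 rows; each row is the pose to reach, as a shift and turn from the pose commanded when the call began; what a row does not reach only later rows make up. A row lasts 1/12 s, in which the tool goes at most 41.7 mm and 7.16 degrees, less where a joint would pass 70% of its speed; a pose out of reach is approached as far as the arm can. A call with a number of a shift or a turn outside -1 to 1 is refused whole. A call with a gripper value outside its range is refused whole. The fingers move at their own pace and stop on an object; FORCE is the grip in N (left out, the last holds). Time passes only in rows, so rows that repeat a pose let the fingers close. It gives the time, the measured TCP pose, the force and the opening at its end, in the units of the state.
- bot.read_state(): the state, without advancing time (a new reading comes with each control period).
- vision.get_image(name): name is "scene" or "top"; returns a dict with "image" (384x512x3 uint8, red, green, blue), "depth" (384x512 float32, mm along the optical axis (not along the pixel's ray), 0 where there is no reading), "mtx" (3x3 intrinsics, pixels), "pose" (4x4, takes a point from camera to world coordinates). Camera axes: x right, y down, z forward; pixel columns grow to the right and rows downward; lengths in mm; the calibration is good to about 2 mm. A picture is of the moment at which its call begins.
- ticket.close_job(): hands the job in, once; it reports no verdict.
The state is a dict: "t": time; "q": joint angles; "qd": joint speeds; "joint_efforts": joint torques, N m; "tool_pos": TCP position; "tool_rot": TCP orientation; "force": force on the tool from outside, world axes, zero at the start; "torque": the same for the moment, N m; "width": opening from 0.0 (shut) to 1.0 (fully open).
Only numpy, scipy, OpenCV 4.12 (cv2) and the standard library are available. Lean on these libraries where they do the work, as an engineer would, in place of code of your own. Each camera call takes 0.05 s, during which the arm holds its last target.

## Working session

There is one attempt and no reset: what is moved stays moved. The work goes in short steps, Python scripts to look and compute and a shell command to move; the robot and the scene stay as the last step left them, time stands still between calls to the robot, and variables do not carry over. Pictures are saved under pics/ and viewed, and the job is handed in when it is done.

```bash
mkdir -p pics; ls
python3 - <<'E'
from plant import bot,vision
import cv2,numpy as np
print(bot.read_state(), bot.grip_depth)
for n in ("scene","top"):
    d=vision.get_image(n); cv2.imwrite(f"pics/{n}0.png",d["image"][:,:,::-1]); np.savez(f"{n}0.npz",**d)
    print(n,d["mtx"].round(1).tolist(),d["pose"].round(3).tolist(),(d["depth"]>0).mean())
E
```

```text
pics
{'t': 0.0, 'q': array([-1.39359081e+00,  3.51256477e-01,  1.65242069e+00, -4.32793531e-06,
        1.13911460e+00, -8.46037409e-02]), 'qd': array([ 1.27018438e-03, -1.42416221e-03, -3.69485159e-04, -8.88964708e-04,
       -5.22068179e-04, -1.47947919e-05]), 'joint_efforts': array([ 2.14680906e-03, -5.06104052e+01, -2.91403502e+01,  1.38348650e-06,
        4.61198462e-03, -3.26995476e-06]), 'tool_pos': array([ 142.31841587, -530.92246346,  230.74863297]), 'tool_rot': array([-3.14039749e+00, -9.74140195e-05,  2.61811017e-01]), 'force': array([-0.1402423 , -0.3319982 ,  0.43532417]), 'torque': array([ 0.0319093 ,  0.01544737, -0.02830528]), 'width': 1.0035541101993697} -18.700000000000003
scene [[454.7, 0.0, 256.9], [0.0, 454.7, 191.6], [0.0, 0.0, 1.0]] [[-0.929, -0.274, 0.249, 129.933], [-0.369, 0.653, -0.662, 1067.43], [0.019, -0.706, -0.707, 1227.261], [0.0, 0.0, 0.0, 1.0]] 0.9958902994791666
top [[444.8, 0.0, 254.5], [0.0, 444.8, 199.9], [0.0, 0.0, 1.0]] [[0.04, -0.976, 0.213, 256.448], [-0.999, -0.039, 0.011, 1.081], [-0.002, -0.213, -0.977, 1436.234], [0.0, 0.0, 0.0, 1.0]] 0.9960479736328125
```

View pics/scene0.png

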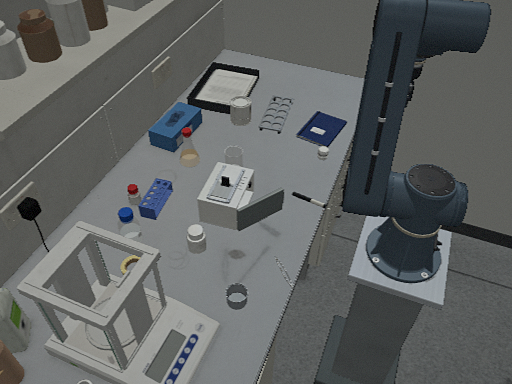

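View pics/top0.png

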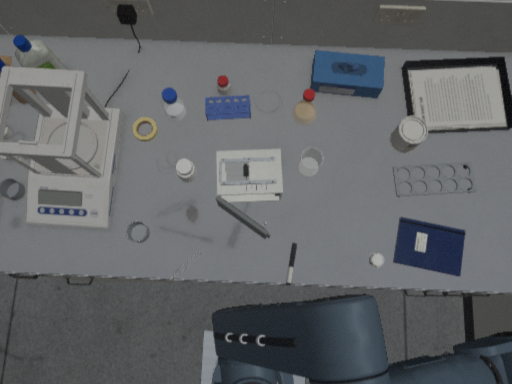

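Scene view: chamber at about (228,195) with its door swung open to (283,200). Top view: chamber top at (217–283, 150–195), tab near (246,170), door from (218,199) to (268,235). Zooming in.

Run:
```python
import cv2,numpy as np
d=np.load("top0.npz"); im=d["image"][130:250,120:340,::-1]
cv2.imwrite("pics/topz.png",cv2.resize(im[:, 60:],None,fx=5,fy=5,interpolation=cv2.INTER_CUBIC)[:600,:800])
d=np.load("scene0.npz"); im=d["image"][140:250,180:330,::-1]
cv2.imwrite("pics/scenez.png",cv2.resize(im,None,fx=5,fy=5,interpolation=cv2.INTER_CUBIC)[:600,:800])
```

```text
(no output)
```

View pics/topz.png

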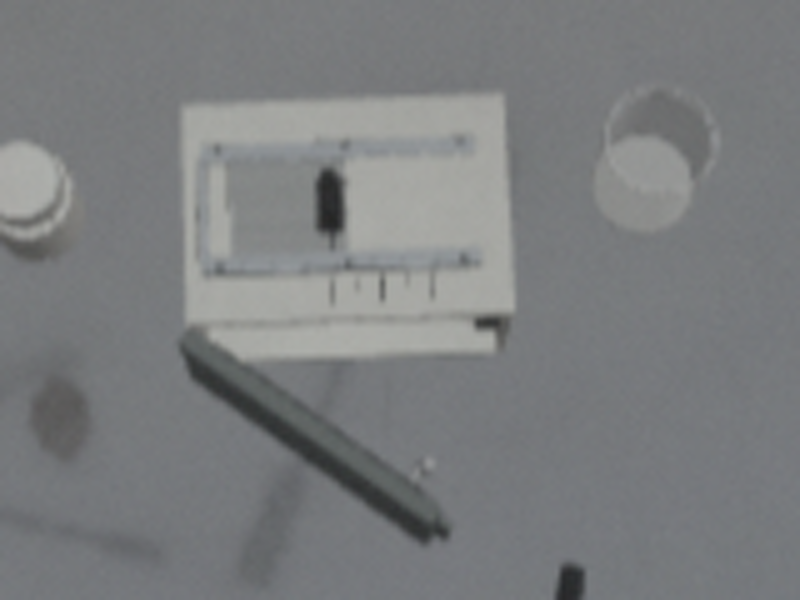

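View pics/scenez.png

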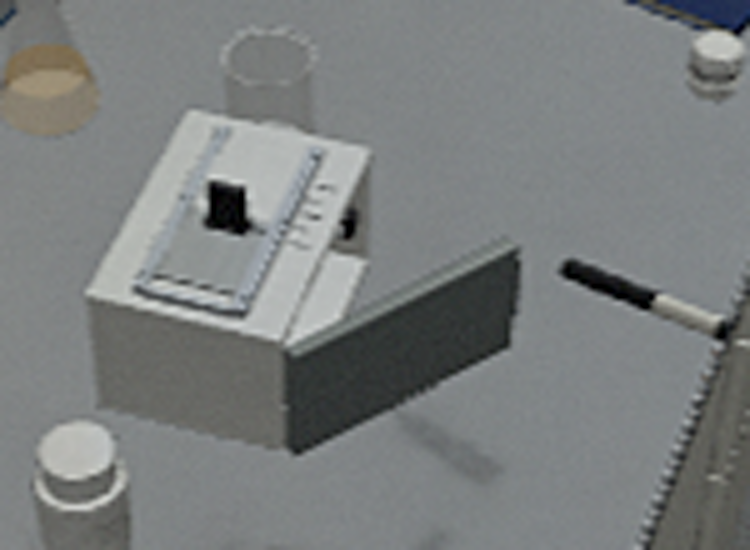

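Top zoom: chamber-top corners at zoomed (182,105), (505,94), (514,312), (186,322); tab (330,200); bold mark (382,287); door from (190,335) to (440,530), door tip. Beaker is to the right, jar to the left.

```bash
cat > h.py <<'E'
import numpy as np,cv2
def ray(d,u,v,z):
    K,P=d["mtx"],d["pose"]; r=P[:3,:3]@np.linalg.solve(K,[u,v,1.]); o=P[:3,3]
    return o+r*(z-o[2])/r[2]
def cloud(d):
    K,P=d["mtx"],d["pose"]; D=d["depth"]; v,u=np.mgrid[:384,:512]
    c=np.stack([(u-K[0,2])/K[0,0]*D,(v-K[1,2])/K[1,1]*D,D],-1)
    w=c@P[:3,:3].T+P[:3,3]; w[D==0]=np.nan; return w
E
python3 - <<'E'
from h import *
d=np.load("top0.npz")
z=lambda u,v,h:ray(d,180+(u-2)/5,130+(v-2)/5,h).round(1)
C=[z(182,105,120),z(505,94,120),z(514,312,120),z(186,322,120)]; print("corners BL BR FR FL",C)
print([np.linalg.norm(C[i]-C[(i+1)%4]).round(1) for i in range(4)], np.mean(C,0))
print("tab top",z(329,170,160),z(329,230,160),"marks",z(333,290,120),z(382,287,120),z(433,285,120))
print("door outer/inner",z(185,345,114),z(205,335,114),z(430,540,114),z(438,510,114),z(448,530,114))
for n in("top","scene"):
    e=np.load(n+"0.npz");w=cloud(e)
    c=np.mean(C,0); near=np.hypot(w[...,0]-c[0],w[...,1]-c[1])<220
    m=near&(abs(w[...,2]-120)<4)
    pts=w[m][:,:2].astype(np.float32); print(n,m.sum(),np.median(w[m][:,2]),cv2.minAreaRect(pts), )
    g=e["image"].max(-1)<45; m2=near&g&(w[...,2]>140)&(w[...,2]<170); print(" tab",m2.sum(),w[m2].mean(0).round(1), w[m2].min(0).round(), w[m2].max(0).round())
    dm=near&(w[...,2]>20)&(w[...,2]<118)&(w[...,0]<c[0]-80)&(w[...,1]<c[1]+110)
    p=w[dm]; print(" door",dm.sum(),cv2.minAreaRect(p[:,:2].astype(np.float32)),p.max(0))
# top-edge of the door
    t=p[p[:,2]>108];print(len(t), cv2.minAreaRect(t[:,:2].astype(np.float32)))
E
```

```text
corners BL BR FR FL [array([695.4, 141.5, 120. ]), array([710.4, -58.7, 120. ]), array([571.5, -68. , 120. ]), array([557.4, 130.9, 120. ])]
[np.float64(200.8), np.float64(139.2), np.float64(199.4), np.float64(138.4)] [633.675  36.425 120.   ]
tab top [644.8  47.  160. ] [607.7  45.3 160. ] marks [580.9  42.6 120. ] [584.   12.8 120. ] [586.5 -18.2 120. ]
door outer/inner [544.4 131.3 114. ] [551.1 119.5 114. ] [431.  -21.9 114. ] [449.3 -26.1 114. ] [437.5 -32.5 114. ]
top 1907 120.13129346580331 ((573.1339111328125, 31.67243194580078), (264.7812194824219, 199.8215789794922), 4.67971658706665)
 tab 5 [622.8  46.2 152.3] [619.  44. 142.] [634.  48. 162.]
 door 526 ((507.44403076171875, 42.194061279296875), (197.95321655273438, 42.392982482910156), 56.52951431274414) [552.63860787 134.1900722  117.96260577]
262 ((499.107666015625, 53.515098571777344), (188.22994995117188, 15.464853286743164), 56.191165924072266)
scene 1035 120.26959727122448 ((573.1492309570312, 33.311729431152344), (265.6040954589844, 207.31016540527344), 5.0746941566467285)
 tab 35 [629.6  51.2 153. ] [618.  40. 142.] [642.  56. 163.]
 door 966 ((495.962158203125, 51.777557373046875), (198.41847229003906, 23.030597686767578), 55.919891357421875) [552.67531499 138.28145311 117.75617702]
189 ((497.4200439453125, 55.66043472290039), (190.34278869628906, 20.150184631347656), 55.81502914428711)
```

```bash
cat >> h.py <<'E'
psi=np.radians(4.3); c0=np.array([633.7,36.4]); R=np.array([[np.cos(psi),-np.sin(psi)],[np.sin(psi),np.cos(psi)]])
W=lambda x,y:(c0+R@np.array([x,y])).round(1)
Ch=lambda p:(R.T@(np.array(p)[:2]-c0)).round(1)
E
python3 - <<'E'
from h import *
print("predict tab",W(0,10),"mark",W(-52,-20),"half tab",W(0,-20),"pre",W(-245,-24),"push end",W(-96,-24))
for p in ([431,-21.9],[449,-26],[544.4,131.3],[551,119.5]): print(Ch(p))
E
python3 -m jog '-1 0.2 0.44 0 0 0 -0.06; -1 0.4 0.88 0 0 0 -0.12; -1 0.4 0.88 0 0 0 -0.12; -1 0.4 0.88 0 0 0 -0.12; -1 0.4 0.88 0 0 0 -0.12; -1 0.4 0.88 0 0 0 -0.12; -1 0.4 0.88 0 0 0 -0.12; -1 0.4 0.88 0 0 0 -0.12; -1 0.4 0.88 0 0 0 -0.12' 40
```

```text
predict tab [633.   46.4] mark [583.3  12.6] half tab [635.2  16.5] pre [391.2  -5.9] push end [539.8   5.3]
[-206.5  -42.9]
[-188.9  -48.4]
[-81.9 101.3]
[-76.2  89.1]
t: 0.85
tool_pos: [263.0, -265.9, 231.4]
tool_rot: [3.141, -0.0, 0.077]
force: [0.7, -0.2, -0.7]
width: 0.0
```

```bash
python3 -m jog '-1 0.437 0.964 0 0 0 0; -1 0.437 0.964 0 0 0 0; -1 0.437 0.964 0 0 0 0; -1 0.437 0.964 0 0 0 0; -1 0.437 0.964 0 0 0 0; -1 0.437 0.964 0 0 0 0; -1 0.437 0.964 0 0 0 0; -1 0.437 0.964 -0.1 0 0 0; -1 0.437 0.964 -0.2 0 0 0; -1 0.437 0.964 -0.35 0 0 0; -1 0.437 0.964 -0.45 0 0 0; -1 0.437 0.964 -0.505 0 0 0'
python3 - <<'E'
from plant import vision
from h import *
d=vision.get_image("scene"); cv2.imwrite("pics/s1.png",cv2.resize(d["image"][100:260,150:360,::-1],None,fx=3.5,fy=3.5))
E
```

```text
t: 1.85
tool_pos: [392.2, 21.2, 76.4]
tool_rot: [-3.141, 0.004, 0.072]
force: [-0.1, -0.4, 0.3]
width: -0.001
```

View pics/s1.png

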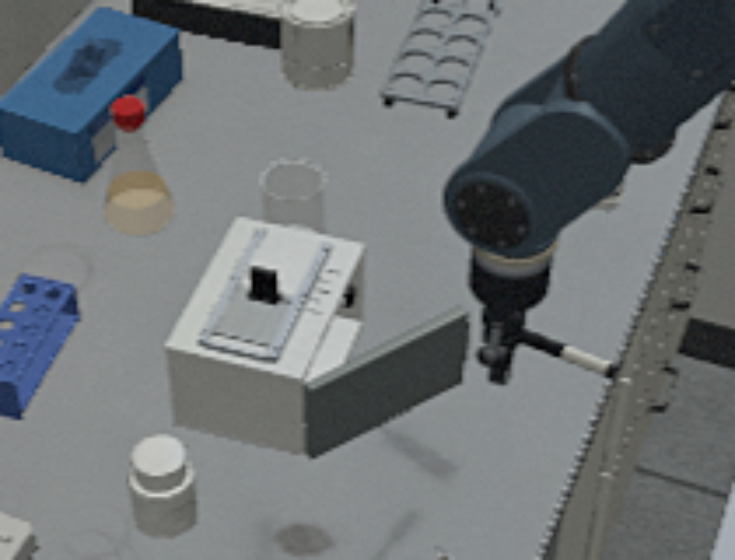

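Fingers (zoomed (497,350)) are in front of the door, clear of everything; all objects still standing. Pushing.

```bash
python3 -m jog '-1 0.06 -0.01 0 0 0 0; -1 0.12 -0.01 0 0 0 0; -1 0.16 -0.02 0 0 0 0; -1 0.19 -0.02 0 0 0 0; -1 0.22 -0.025 0 0 0 0; -1 0.25 -0.03 0 0 0 0; -1 0.28 -0.03 0 0 0 0; -1 0.31 -0.035 0 0 0 0; -1 0.34 -0.04 0 0 0 0; -1 0.37 -0.04 0 0 0 0; -1 0.40 -0.045 0 0 0 0; -1 0.42 -0.05 0 0 0 0'
python3 - <<'E'
from plant import vision
from h import *
d=vision.get_image("scene"); cv2.imwrite("pics/s2.png",cv2.resize(d["image"][100:260,150:360,::-1],None,fx=3.5,fy=3.5))
E
```

```text
t: 2.9
tool_pos: [520.7, 6.9, 79.8]
tool_rot: [3.142, -0.001, 0.073]
force: [-0.5, -0.2, 0.4]
width: 0.002
```

View pics/s2.png

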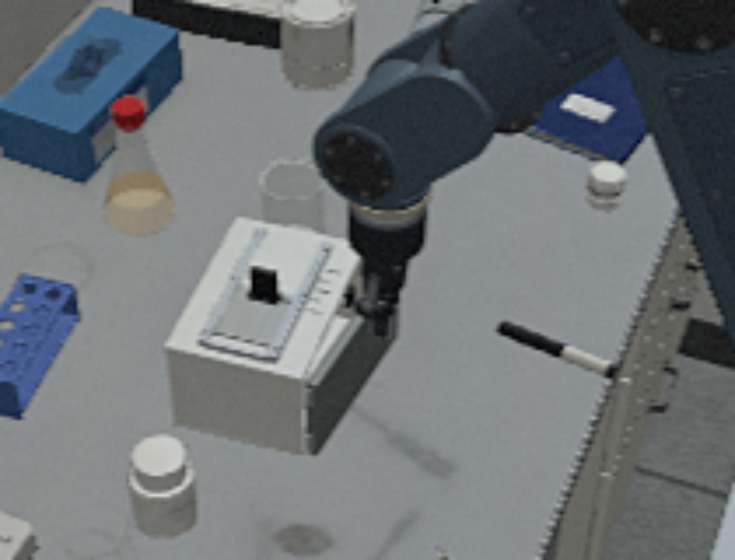

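The door follows, still slightly ajar. Continue slowly through the catch.

```bash
python3 -m jog '-1 0.01 0 0 0 0 0; -1 0.02 0 0 0 0 0; -1 0.03 0 0 0 0 0; -1 0.04 0 0 0 0 0; -1 0.05 0 0 0 0 0; -1 0.055 0 0 0 0 0; -1 0.06 0 0 0 0 0; -1 0.065 0 0 0 0 0; -1 0.07 0 0 0 0 0; -1 0.07 0 0 0 0 0'
python3 - <<'E'
from plant import vision
from h import *
d=vision.get_image("scene"); cv2.imwrite("pics/s3.png",cv2.resize(d["image"][160:240,180:300,::-1],None,fx=6,fy=6))
E
```

```text
t: 3.78
tool_pos: [539.4, 6.9, 79.6]
tool_rot: [-3.141, 0.003, 0.073]
force: [-8.8, -3.0, 5.0]
width: -0.001
```

View pics/s3.png

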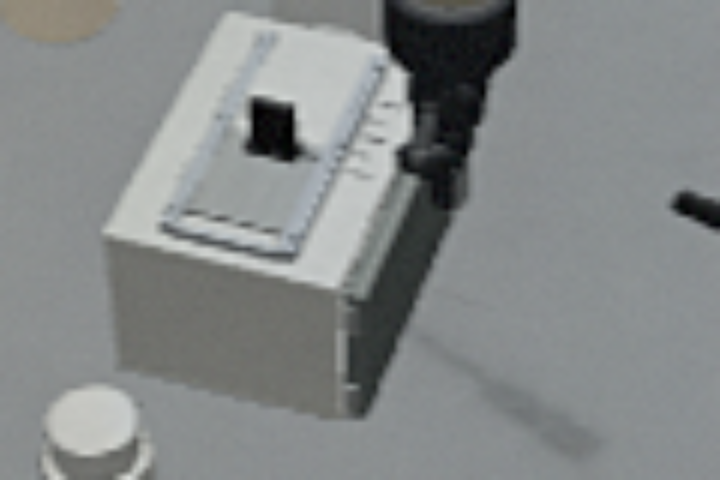

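```bash
python3 -m jog '-1 0.007 0 0 0 0 0; -1 0.013 0 0 0 0 0; -1 0.013 0 0 0 0 0; -1 0.013 0 0 0 0 0'
```

```text
t: 4.17
tool_pos: [539.5, 6.9, 79.5]
tool_rot: [-3.141, 0.012, 0.074]
force: [-31.0, -4.3, 22.2]
width: -0.0
```

Hard stop (position unmoved, force rose): seated. Backing off and checking.

```bash
python3 -m jog '-1 -0.03 0 0 0 0 0; -1 -0.1 0 0 0 0 0; -1 -0.2 0 0 0 0 0; -1 -0.2 0 0.1 0 0 0; -1 -0.2 0 0.2 0 0 0; -1 -0.2 0 0.33 0 0 0; -1 -0.2 0 0.46 0 0 0; -1 -0.2 0 0.5 0 0 0; -1 -0.2 0 0.5 0 0 0'
python3 - <<'E'
from plant import vision
from h import *
for n in ("scene","top"):
    d=vision.get_image(n); np.savez(n+"4.npz",**d)
    im=d["image"][140:250,180:330,::-1];cv2.imwrite(f"pics/{n}4.png",cv2.resize(im,None,fx=5,fy=5,interpolation=cv2.INTER_CUBIC))
    w=cloud(d); q=(w[...,:2]-c0)@R
    m=(w[...,2]>20)&(w[...,2]<110)&(q[...,0]<-78)&(q[...,0]>-120)&(abs(q[...,1])<95)
    p=q[m]; print(n,m.sum(),np.polyfit(p[:,1],p[:,0],1),np.median(p[:,0]))
E
```

```text
t: 4.92
tool_pos: [486.2, 7.0, 233.4]
tool_rot: [3.141, -0.007, 0.073]
force: [1.3, 0.5, -0.9]
width: -0.001
scene 283 [-5.60644560e-03 -8.41074155e+01] -84.25446700866686
top 22 [ 1.31844522e-02 -8.55605441e+01] -84.52915367196562
```

View pics/scene4.png

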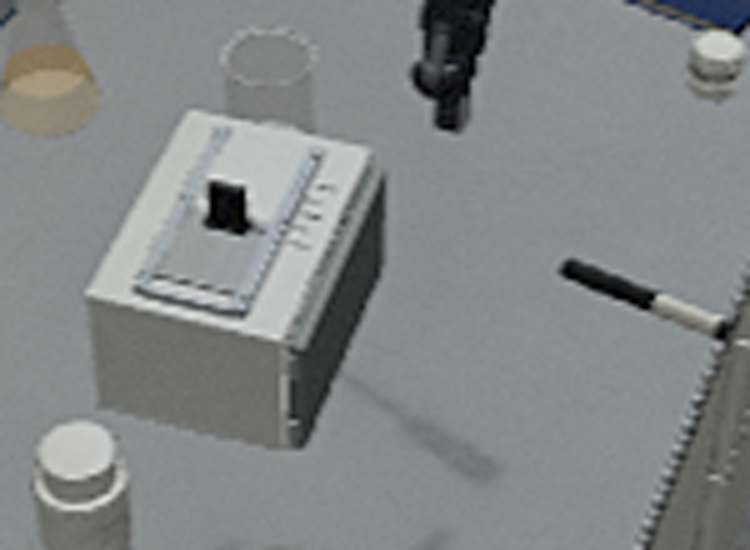

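View pics/top4.png

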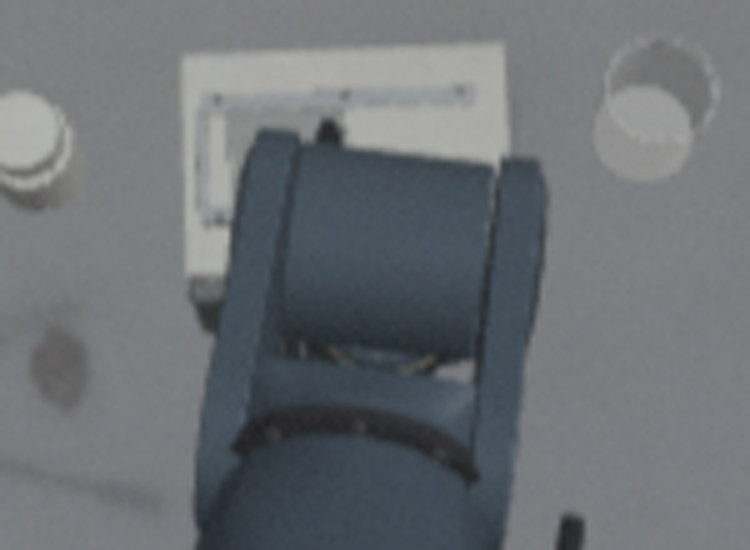

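Door face is flush at chamber x ≈ -84.5 with ~0 slope: shut and staying. The beaker and jar have not moved. Next, hover over the tab with the gripper half open, then lower part of the way.

```bash
python3 -m jog '0 0.12 0.03 0 0 0 0; 0 0.24 0.06 0 0 0 0; 0 0.36 0.1 0 0 0 0; 0 0.44 0.12 0 0 0 0; 0 0.495 0.131 0 0 0 0; 0 0.495 0.131 0 0 0 0; 0 0.495 0.131 -0.08 0 0 0; 0 0.495 0.131 -0.15 0 0 0; 0 0.495 0.131 -0.2 0 0 0; 0 0.495 0.131 -0.2 0 0 0; 0 0.495 0.131 -0.2 0 0 0' 40
python3 - <<'E'
from plant import vision
from h import *
d=vision.get_image("scene")
im=d["image"][120:240,190:310,::-1];cv2.imwrite("pics/s5.png",cv2.resize(im,None,fx=5,fy=5,interpolation=cv2.INTER_CUBIC))
E
```

```text
t: 5.93
tool_pos: [631.9, 46.2, 168.4]
tool_rot: [-3.141, 0.003, 0.073]
force: [1.0, 0.5, 0.1]
width: 0.498
```

View pics/s5.png

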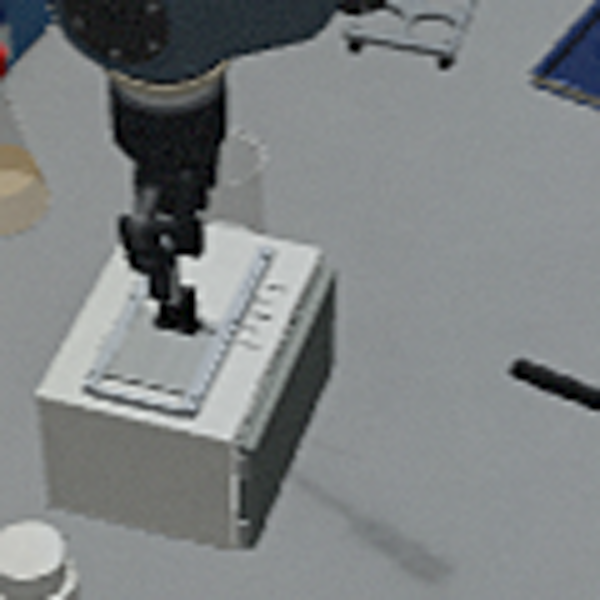

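Fingers straddle the tab (at zoomed (180,310)). Lower and grip.

```bash
python3 -m jog '0 0 0 -0.05 0 0 0; 0 0 0 -0.1 0 0 0; 0 0 0 -0.13 0 0 0; 0 0 0 -0.13 0 0 0; 0 0 0 -0.13 0 0 0' 40
python3 -m jog '-1 0 0 0 0 0 0; -1 0 0 0 0 0 0; -1 0 0 0 0 0 0; -1 0 0 0 0 0 0; -1 0 0 0 0 0 0; -1 0 0 0 0 0 0; -1 0 0 0 0 0 0; -1 0 0 0 0 0 0' 40
```

```text
t: 6.4
tool_pos: [633.0, 46.2, 131.4]
tool_rot: [3.142, -0.0, 0.073]
force: [-0.1, -0.3, 0.2]
width: 0.501
t: 7.07
tool_pos: [633.3, 46.4, 131.7]
tool_rot: [-3.142, -0.001, 0.074]
force: [-1.0, 1.3, 5.6]
width: 0.111
```

Gripped the 10 mm tab (9.4 mm opening). Slide 30 mm along chamber -y.

```bash
python3 -m jog '-1 0.001 -0.01 0 0 0 0; -1 0.002 -0.02 0 0 0 0; -1 0.002 -0.03 0 0 0 0; -1 0.003 -0.04 0 0 0 0; -1 0.004 -0.05 0 0 0 0; -1 0.005 -0.06 0 0 0 0; -1 0.005 -0.07 0 0 0 0; -1 0.006 -0.08 0 0 0 0; -1 0.007 -0.09 0 0 0 0; -1 0.007 -0.1 0 0 0 0; -1 0.007 -0.1 0 0 0 0; -1 0.007 -0.1 0 0 0 0' 60
python3 - <<'E'
from plant import vision
from h import *
for n in ("scene","top"):
    d=vision.get_image(n); np.savez(n+"6.npz",**d)
    im=d["image"][140:240,190:310,::-1];cv2.imwrite(f"pics/{n}6.png",cv2.resize(im,None,fx=6,fy=6,interpolation=cv2.INTER_CUBIC))
E
```

```text
t: 8.07
tool_pos: [635.6, 17.2, 131.8]
tool_rot: [-3.14, -0.002, 0.074]
force: [-0.6, 6.1, 5.4]
width: 0.106
```

View pics/scene6.png

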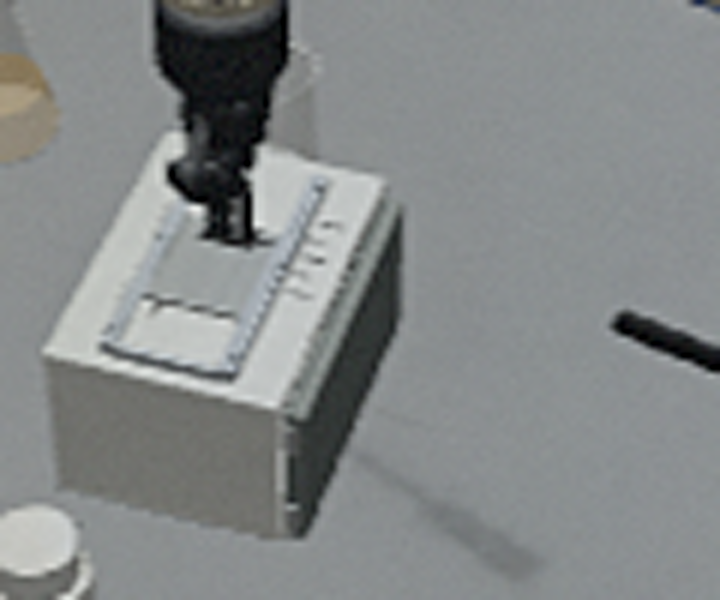

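View pics/top6.png

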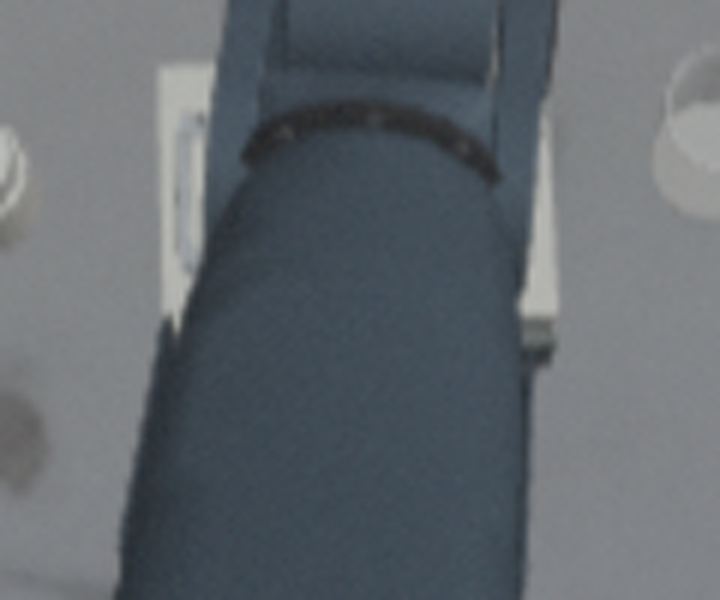

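Run:
```python
from h import *
def prof(f,x,ys,z=125):
    d=np.load(f); K,P=d["mtx"],d["pose"]; g=cv2.cvtColor(d["image"],cv2.COLOR_RGB2GRAY).astype(np.float32)
    w=np.c_[(c0+np.c_[np.full(len(ys),x),ys]@R.T),np.full(len(ys),z)]
    c=(w-P[:3,3])@P[:3,:3]; uv=c@K.T; uv=(uv[:,:2]/uv[:,2:]).astype(np.float32)
    return cv2.remap(g,uv[:,0][:,None],uv[:,1][:,None],cv2.INTER_LINEAR).ravel()
ys=np.arange(100,-30,-1.)
for f in("scene0.npz","scene4.npz","scene6.npz"):
    p=np.mean([prof(f,x,ys) for x in(-20,-10,0,10,20)],0)
    print(f); print([(int(y),int(v)) for y,v in zip(ys,p)][::2])
a=np.mean([prof("scene4.npz",x,ys) for x in(-15,-5,5,15)],0)
b=np.mean([prof("scene6.npz",x,ys) for x in(-15,-5,5,15)],0)
w=slice(5,65) # y 95..36 in the closed picture
best=[(np.corrcoef(a[w],b[5+s:65+s])[0,1].round(3),s) for s in range(20,41)]
print(sorted(best)[-4:])
```

```text
scene0.npz
[(100, 191), (98, 188), (96, 163), (94, 121), (92, 88), (90, 92), (88, 122), (86, 157), (84, 174), (82, 181), (80, 186), (78, 182), (76, 156), (74, 120), (72, 110), (70, 130), (68, 148), (66, 149), (64, 147), (62, 146), (60, 146), (58, 146), (56, 146), (54, 147), (52, 146), (50, 146), (48, 146), (46, 147), (44, 146), (42, 146), (40, 146), (38, 146), (36, 146), (34, 146), (32, 146), (30, 146), (28, 146), (26, 147), (24, 149), (22, 149), (20, 138), (18, 114), (16, 85), (14, 68), (12, 59), (10, 54), (8, 52), (6, 56), (4, 64), (2, 72), (0, 81), (-2, 89), (-4, 98), (-6, 98), (-8, 92), (-10, 85), (-12, 81), (-14, 77), (-16, 76), (-18, 78), (-20, 81), (-22, 88), (-24, 104), (-26, 122), (-28, 144)]
scene4.npz
[(100, 202), (98, 199), (96, 172), (94, 130), (92, 95), (90, 99), (88, 130), (86, 166), (84, 183), (82, 190), (80, 195), (78, 192), (76, 165), (74, 129), (72, 119), (70, 139), (68, 157), (66, 158), (64, 156), (62, 156), (60, 155), (58, 155), (56, 154), (54, 155), (52, 155), (50, 155), (48, 155), (46, 155), (44, 155), (42, 155), (40, 155), (38, 155), (36, 155), (34, 155), (32,
[... 448 characters left out ...]
0, 195), (78, 197), (76, 197), (74, 196), (72, 195), (70, 195), (68, 195), (66, 195), (64, 195), (62, 195), (60, 194), (58, 193), (56, 192), (54, 190), (52, 189), (50, 187), (48, 173), (46, 143), (44, 120), (42, 127), (40, 148), (38, 160), (36, 159), (34, 158), (32, 158), (30, 158), (28, 158), (26, 158), (24, 158), (22, 157), (20, 157), (18, 157), (16, 157), (14, 157), (12, 157), (10, 158), (8, 158), (6, 157), (4, 157), (2, 157), (0, 158), (-2, 159), (-4, 160), (-6, 162), (-8, 159), (-10, 144), (-12, 116), (-14, 95), (-16, 78), (-18, 70), (-20, 64), (-22, 69), (-24, 75), (-26, 82), (-28, 90)]
[(np.float64(0.054), 30), (np.float64(0.104), 27), (np.float64(0.118), 29), (np.float64(0.132), 28)]
```

Plate edge moved ≈28.7 mm, tab face ≈29.3 mm: about 0.8 mm short. Nudge and let it settle to check for slip.

```bash
python3 -m jog '-1 0 -0.003 0 0 0 0; -1 0 -0.003 0 0 0 0; -1 0 -0.003 0 0 0 0; -1 0 -0.003 0 0 0 0; -1 0 -0.003 0 0 0 0; -1 0 -0.003 0 0 0 0; -1 0 -0.003 0 0 0 0; -1 0 -0.003 0 0 0 0; -1 0 -0.003 0 0 0 0; -1 0 -0.003 0 0 0 0; -1 0 -0.003 0 0 0 0; -1 0 -0.003 0 0 0 0'
python3 - <<'E'
from plant import vision
from h import *
d=vision.get_image("scene"); np.savez("scene7.npz",**d); cv2.imwrite("pics/s7.png",d["image"][:,:,::-1])
def prof(f,x,ys,z=125):
    d=np.load(f); K,P=d["mtx"],d["pose"]; g=cv2.cvtColor(d["image"],cv2.COLOR_RGB2GRAY).astype(np.float32)
    w=np.c_[(c0+np.c_[np.full(len(ys),x),ys]@R.T),np.full(len(ys),z)]
    c=(w-P[:3,3])@P[:3,:3]; uv=c@K.T; uv=(uv[:,:2]/uv[:,2:]).astype(np.float32)
    return cv2.remap(g,uv[:,0][:,None],uv[:,1][:,None],cv2.INTER_LINEAR).ravel()
ys=np.arange(80,-30,-.25)
for f,a,b in(("scene4.npz",(78,64),(22,12)),("scene6.npz",(52,36),(-6,-16)),("scene7.npz",(52,36),(-6,-16))):
    p=np.mean([prof(f,x,ys) for x in(-10,-5,0,5,10)],0)
    m=(ys<a[0])&(ys>a[1]); e=ys[m][p[m].argmin()]
    m=(ys<b[0]); t=ys[m][np.argmax(p[m]<115)]
    print(f,"plate edge",e,"tab edge",t)
# other objects & door unmoved?
w=cloud(d);q=(w[...,:2]-c0)@R
m=(w[...,2]>20)&(w[...,2]<110)&(q[...,0]<-78)&(q[...,0]>-120)&(abs(q[...,1])<95);p=q[m];print(np.polyfit(p[:,1],p[:,0],1),m.sum())
E
```

```text
t: 9.17
tool_pos: [635.7, 16.4, 131.8]
tool_rot: [-3.14, -0.002, 0.074]
force: [1.0, 7.3, 4.8]
width: 0.103
scene4.npz plate edge 72.5 tab edge 18.5
scene6.npz plate edge 43.0 tab edge -11.25
scene7.npz plate edge 43.0 tab edge -11.75
[-7.20729018e-03 -8.41219612e+01] 282
```

View pics/s7.png

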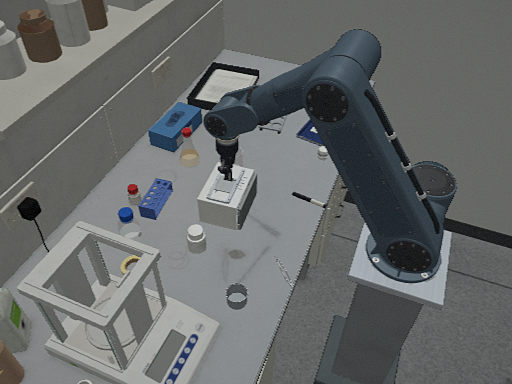

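Door is shut, shutter at ≈30 mm (tab edge 30.2, plate edge 29.5, TCP 30.1), and the jar, beaker, cup and spare cell look unmoved in the picture. Handing in.

```bash
python3 -c "
from plant import ticket; print(ticket.close_job())"
```

```text
the job is handed in; nothing more can be done
None
```

The door is shut on its catch, and the gripper is holding the shutter at half travel. I handed the job in at about 9.2 s of the 43 s allowed.

- **Door:** I pushed it with closed fingers until it hit a hard stop. It stayed shut when I backed off: its outer face lies flush, 84 mm in front of the chamber's centre (85 mm expected), with almost no slope. Only then did I touch the shutter.
- **Shutter:** I gripped the tab with the force set to 40 N, then 60 N for the slide, and moved it along the rails. At about 29 mm it was slightly short, so I nudged it 0.9 mm and held it for a second with no sign of slipping.
- **Travel check:** The arm position gives 30.1 mm, the tab's edge in the picture gives 30.2 mm and the plate's edge gives 29.5 mm. The plate edge did not show the last nudge; that measurement is only good to about half a millimetre. The side force is 7.3 N, against the 7.2 N expected at half travel.
- **Other objects:** In the last scene picture the beaker, jar, cup and spare cell look where they were. I judged this by eye and did not measure it.

The largest force I read was about 38 N in total (31 N along the push), from the fingertips against the seated door. That is far below the 120 N wrist limit. The 40 N limit is for the arm or gripper body, which I kept clear of everything.

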